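# Feel out the backlash of an analyser drive and lock it at mid-play

## Robot

A 6-joint arm with a two-finger parallel gripper is mounted at the origin on the work surface. World frame = base frame: x ahead of the robot, y to its left, z up, the work surface at z = 0. Lengths are in mm, angles in degrees, forces in N, time in s.
With the tool pointing down it reaches from about 375 to 900 mm from the base axis. Payload 3.1 kg.
Tool frame: the origin (TCP) lies midway between the tips of the shut fingers; the grasp point (between the pads) lies 19 mm behind it; z points along the fingers, y is the line along which they close (so a half turn about z gives the same grasp; the last joint's range is limited). The gripper opens to 85 mm and grips with 20 to 120 N. Pads are 22 mm wide; open, the fingers measure 114 mm over their backs; the gripper's body (76 mm by 85 mm) begins 54 mm behind the grasp point. The pads swing forward as they close: fully open they stand 13 mm farther back than shut.
Start: joints at [62.825, 30.224, 82.088, -0, 67.689, -10.227], TCP at [182.15, 597.845, 231.31] pointing down, gripper open.
Joint ranges: [-176.69, 176.69], [-43.24, 126.21], [12.49, 139.97], [-82, 262], [0, 151.66], [-163.58, 163.58]. Speed limits (degrees/s): [159.86, 159.86, 180, 180, 180, 180].

## Interface

Orientations are given as a 3x3 rotation matrix whose columns are the frame's x, y, z axes.
In Python, from rig import env, cams gives the robot as it stands.
- The arm moves only by the tool apply_moves, never from a script. Its arguments are lists of equal length, an entry for each row: "xyz": the shift along the tool's x, y, z as a fraction of full scale, a list of three; "yaw": the turn about the tool's z as a fraction of full scale; "fingers": the opening, from 0 (shut) to 1 (fully open). In form: {"xyz": [[x, y, z], ...], "yaw": [yaw, ...], "fingers": [fingers, ...]}. A call has 1 to 8 rows; each row shifts and turns the commanded pose from where the row before left it, along the tool's axes as they then stand; what a row does not reach is not made up. Full scale, the value 1, is 0.3 m for a shift and 180 degrees for a turn. A row lasts 1/8 s, in which the tool goes at most 62.5 mm and 10.7 degrees, less where a joint would pass 70% of its speed; a pose out of reach is approached as far as the arm can. A call with a number of a shift or a turn outside -1 to 1 is refused whole. A call with a gripper value outside its range is refused whole. The fingers move at their own pace and stop on an object; "newtons" is the grip in N (left out, the last holds). Time passes only in rows, so rows that do not move let the fingers close. It gives the time, the measured TCP pose, the force, the opening and the grip force at its end, in the units of the state.
- env.get_state(): the state, without advancing time (a new reading comes with each control period).
- cams.read_camera(name): name is "side" or "top" or "wrist"; returns a dict with "color" (400x640x3 uint8, blue, green, red), "vfov" (degrees; the focal length in pixels is half the picture's height over the tangent of half this angle, whatever the lens; pixels are square), "cx", "cy" (the principal point, pixels), "D" ([k1, k2, p1, p2, k3] as OpenCV has them; the pictures are not rectified), "R" (3x3) and "t" (3): a world point X has camera coordinates R X + t; the wrist camera has in their place "hand_eye" (4x4, takes a point from camera to tool coordinates, whose origin is the TCP and whose axes are the flange's). Camera axes: x right, y down, z forward; pixel columns grow to the right and rows downward; lengths in mm; the calibration is good to about 2 mm. A picture is of the moment at which its call begins: read the wrist's pose just before it. There is no depth.
- env.hand_in(): hands the job in; it is judged then, once.
Trained networks look in a picture, given as the dict that the camera call returned (one of the last four; its "shot" number tells which), for a name from the list of things; names that differ only in an ending like _2 or _b are one class to them, and where a whole thing is asked for, a point or a joint stands for the part that bears it (a point fixed in the world has none). Each returns a list of dicts, best first, with "p" (0 to 1); they miss things now and then, are a little off and sometimes report something else, mostly with a low value. They report only what shows in the picture. A call takes as long as a camera call.
- cams.boxes_of(picture, query): "box" ([left, top, width, height] in pixels, round what is visible of it).
- cams.silhouettes(picture, query): "region" (400x640 bool, what is visible of it) and "box" ([left, top, width, height] in pixels, round what is visible of it).
The state is a dict: "t": time; "qpos": joint angles; "qvel": joint speeds; "effort": joint torques, N m; "position": TCP position; "tool_rot": TCP orientation; "contact_force": force on the tool from outside, world axes, zero at the start; "wrist_torque": the same for the moment, N m; "gripper_width": finger opening in mm; "grip_force": force on a finger pad.
Only numpy, scipy, OpenCV 4.12 (cv2) and the standard library are available. Lean on these libraries where they do the work, as an engineer would, in place of code of your own. Each camera call takes 0.05 s, during which the arm holds its last target. There are 200 camera calls.

## Task

Take the drive lever by its upright handle and rock it gently, first to the robot's left until the worn coupling inside takes up, then to the robot's right until it takes up there, feeling how much free play lies between the two. Set the lever in the middle of that free play, let go, and press the lock pin on the lever fully home. Never lean hard on the coupling, and leave the other things on the bench alone.

Things in the scene. Friction and masses are not known exactly. Their poses are not given: they have to be found in the camera images.
- drive: Drive unit from the analyser, bolted down: aluminium plate 250 (x) x 270 (y) x 10 mm with a round grey gear housing 156 mm across, top 60 mm above the bench, and a black motor box on the far side. Origin: on the lever's turning axis at bench height; z up; -x is where the lever points when its joint reads 0, roughly to the robot. Two small loose parts lie on the plate beside the housing.
- axis (a point): On the lever's upright axis, at its top, 82 mm above the bench. Hidden below is the badly worn jaw coupling. Its free play is 40 to 70 mm wide in all at the handle; the middle cannot be seen and differs each time, within 0.2 rad of joint value 0. At each end it resists like a spring, about 1 N per mm of further handle travel, alike on both sides, and springs back.
- lever (a joint): Angle of the flat steel lever (26 mm wide, 12 thick, top 78 mm above the bench), rad; 0 = along the drive's -x, larger = handle further to the robot's left. It starts inside the free play; there it turns easily (about 0.6 N at the handle) and stays where left. Take-up counts as felt from 2 N at the handle (2 mm into the resistance); over 14 N (14 mm into it) is leaning too hard.
- handle_top (a point): Centre of the top end of the handle: an upright grey plastic cylinder, 20 mm across and 50 mm tall, standing on the lever 110 mm from the axis; its top is 128 mm above the bench.
- lock_top (a point): Centre of the top of the lock pin's steel head: a disc 22 mm across, 12 mm thick, on an 8 mm stem, standing on the lever 55 mm from the axis on the line from axis to handle, carried round with the lever. Raised, its top is 104 mm above the bench; fully home, 92 mm.
- lock (a joint): How far the lock pin is pushed down, m: 0 raised (start), 0.012 fully home. It slides stiffly (about 4 N) and stays where it is left. It enters a slot in the coupling only with the lever in the middle of the play, within about 3.5 mm at the handle; otherwise it stops after 1 to 3 mm on solid metal.
- spare_ring: Bystander: steel ring 36 mm across, 14 mm high, loose on the drive's plate, on its left. Origin: underside centre.
- cap: Bystander: black disc 28 mm across, 12 mm high, loose on the drive's plate, on its right. Origin: underside centre.
- meter: Bystander: grey hand-held multimeter, 170 x 80 x 34 mm. Origin: underside centre.
- reagent: Bystander: white bottle with black cap, 64 mm across, 160 mm tall. Origin: underside centre.

How it is judged:
By the outcome, as a careful person would: the job done as asked, in the order asked, and still so for the second after the job is handed in, with the robot touching nothing.
It also fails if it takes over 70 s, if anything falls off the work surface, if the arm or the gripper's body presses on something with over 40 N, if the wrist force passes 120 N, or if a joint passes its speed limit or range.

## Working session

There is one attempt and no reset: what is moved stays moved. The work goes in short steps, Python scripts to look and compute and a tool call to move; the robot and the scene stay as the last step left them, time stands still between calls to the robot, and variables do not carry over. Pictures are saved under pics/ and viewed, at most 10 in all, crops included, and the job is handed in when it is done.

Besides the shell and the picture viewer there is one more tool, called after "Emit:" by a JSON object that holds its "op" and its "data". apply_moves: Moves the arm, as the interface text tells. Shift numbers are shares of 0.3 m and turn numbers shares of 180 degrees, none past 1 either way. Its arguments: {"type":"object","properties":{"xyz":{"type":"array","items":{"type":"array","items":{"type":"number","minimum":-1,"maximum":1}}},"yaw":{"type":"array","items":{"type":"number","minimum":-1,"maximum":1}},"fingers":{"type":"array","items":{"type":"number"}},"newtons":{"type":"number"}},"required":["xyz","yaw","fingers"]}

```bash
mkdir -p pics; ls
cat > h.py <<'E'
import numpy as np, cv2
from rig import env, cams
def K(p):
    f=200/np.tan(np.radians(p["vfov"])/2); return np.array([[f,0,p["cx"]],[0,f,p["cy"]],[0,0,1.]])
def ray(p,uv,st=None):
    u=cv2.undistortPoints(np.array([[uv]],float),K(p),np.array(p["D"],float)).ravel(); d=np.array([u[0],u[1],1.])
    if "hand_eye" in p:
        H=np.array(p["hand_eye"]); T=np.array(st["tool_rot"]).reshape(3,3)
        return T@H[:3,3]+np.array(st["position"]), T@H[:3,:3]@d
    R=np.array(p["R"]); return -R.T@np.array(p["t"]), R.T@d
def atz(p,uv,z,st=None):
    o,d=ray(p,uv,st); return o+d*(z-o[2])/d[2]
E
python3 - <<'E'
from h import *
s=env.get_state(); print({k:np.round(v,2).tolist() for k,v in s.items()})
ims=[]
for n in("top","side"):
    p=cams.read_camera(n); ims.append(p["color"])
    print(n)
    for q in("handle_top","lock_top","axis","drive","spare_ring","cap","meter","reagent"):
        for b in cams.boxes_of(p,q)[:2]: print(q,np.round(b["box"],1),round(b["p"],2), np.round(atz(p,(b["box"][0]+b["box"][2]/2,b["box"][1]+b["box"][3]/2),{"handle_top":128,"lock_top":104,"axis":82}.get(q,10))))
    cv2.imwrite(f"pics/{n}0.png",p["color"])
E
```

```text
pics
{'t': 0.0, 'qpos': [62.82, 30.28, 82.16, 0.0, 67.69, -10.23], 'qvel': [-0.11, 0.09, -0.03, -0.1, 0.03, 0.02], 'effort': [-0.0, -44.24, -17.8, -0.0, 0.01, -0.0], 'position': [181.83, 597.22, 230.34], 'tool_rot': [[-0.96, 0.29, -0.0], [0.29, 0.96, -0.0], [0.0, -0.0, -1.0]], 'contact_force': [-0.19, -0.97, 0.52], 'wrist_torque': [0.05, 0.01, -0.01], 'grip_force': 0.0, 'gripper_width': 85.58}
top
handle_top [255.2 179.3  24.8  41.9] 0.93 [564. 160. 128.]
lock_top [221.8 141.8 103.7  98.4] 0.57 [596. 145. 104.]
lock_top [263.2 196.3   7.1   8.3] 0.45 [568. 165. 104.]
axis [218.1 140.  110.  103.4] 0.95 [599. 149.  82.]
drive [222.  142.1 105.7  99.3] 0.74 [614. 150.  10.]
spare_ring [238.  169.6  12.8  13.7] 0.56 [664. 245.  10.]
meter [429.1 206.2  65.7  61. ] 0.92 [ 467. -418.   10.]
meter [264.5 198.8   5.7   7.4] 0.51 [581. 173.  10.]
reagent [159.8 208.   30.6  27.9] 0.72 [525. 452.  10.]
side
axis [234.3 208.7 121.3 102.2] 0.68 [598. 207.  82.]
drive [235.8 211.3 119.6 101.3] 0.79 [617. 170.  10.]
cap [317.8 232.1   7.3   2.2] 0.6 [586.  44.  10.]
meter [369.6 138.   49.4  25.9] 0.61 [ 471. -429.   10.]
meter [286.9 237.4  45.6  30. ] 0.24 [592. 124.  10.]
reagent [272.9 328.8  28.1  46.3] 0.82 [530. 419.  10.]
```

Run:
```python
import cv2
a=cv2.imread("pics/top0.png")[120:260,190:360]; b=cv2.imread("pics/side0.png")[190:330,210:380]
cv2.imwrite("pics/c0.png",cv2.resize(cv2.vconcat([a[:140],b[:140]]),None,fx=2.1,fy=2.1,interpolation=2) if 0 else cv2.resize(cv2.hconcat([a,b]),(800,330),interpolation=2))
```

```text
(no output)
```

View pics/c0.png

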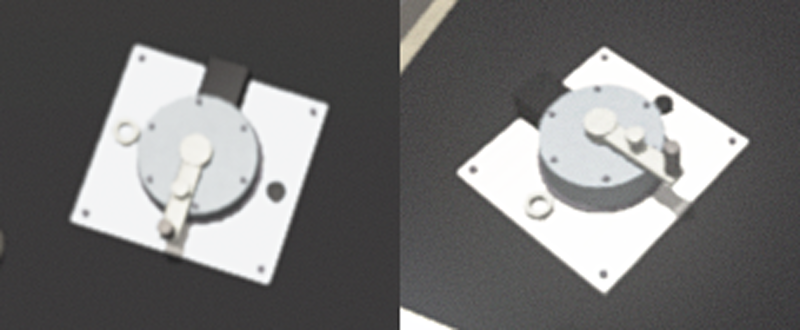

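The left (top) view shows the axis at about pixel (273.7,184.6), lock (266.9,199.5) and handle (260.5,217.3). The ring lies on the left of the plate and the cap on the right.

Run:
```python
from h import *
p=cams.read_camera("top")
P={n:atz(p,uv,z) for n,uv,z in(("ax",(273.7,184.6),82),("lock",(266.9,199.5),104),("h",(260.5,217.3),128))}
print({k:np.round(v) for k,v in P.items()}, np.linalg.norm((P["h"]-P["ax"])[:2]), np.linalg.norm((P["lock"]-P["ax"])[:2]))
p=cams.read_camera("side")
for n,uv,z in(("ax",(210+600/2.353-170+0,190+122/2.353),82),("lock",(210+636/2.353-170,190+133/2.353),104),("h",(210+672/2.353-170,190+147/2.353),128)): print(n,np.round(atz(p,uv,z)))
p=cams.read_camera("wrist"); print(np.round(p["hand_eye"],3),p["vfov"])
s=env.get_state(); d=P["h"]-np.array(s["position"]); T=np.array(s["tool_rot"]).reshape(3,3)
print(np.round(T.T@d/300,3), s["position"])
```

```text
{'ax': array([620., 147.,  82.]), 'lock': array([571., 164., 104.]), 'h': array([515., 179., 128.])} 110.18110398237415 52.198213225989484
ax [622. 152.  82.]
lock [569. 167. 104.]
h [518. 186. 128.]
[[   0.      -0.959   -0.282   71.858]
 [   1.      -0.       0.      -0.424]
 [  -0.      -0.282    0.959 -142.031]
 [   0.       0.       0.       1.   ]] 67.9208649734136
[-1.468 -1.011  0.344] [182.12533684 597.8334318  231.31222454]
```

Emit:
{"op": "apply_moves", "data": {"xyz": [[-0.15,-0.1,0],[-0.16,-0.11,0],[-0.16,-0.11,0],[-0.16,-0.11,0],[-0.16,-0.11,0],[-0.16,-0.11,0],[-0.16,-0.11,0],[-0.16,-0.11,0]], "yaw": [0,0,0,0,0,0,0,0], "fingers": [1,1,1,1,1,1,1,1]}}

```text
t: 2.05
position: [471.7, 235.6, 231.6]
tool_rot: [[-0.957, 0.292, 0.001], [0.292, 0.957, 0.0], [-0.001, 0.001, -1.0]]
contact_force: [1.4, 0.8, 0.7]
gripper_width: 85.3
grip_force: 0.0
```

Emit:
{"op": "apply_moves", "data": {"xyz": [[-0.1,-0.07,0],[-0.06,-0.05,0],[0,0,0]], "yaw": [0,0,0], "fingers": [1,0.7,0.7]}}

```text
t: 2.42
position: [507.0, 187.4, 231.4]
tool_rot: [[-0.956, 0.294, 0.001], [0.294, 0.956, 0.0], [-0.001, 0.0, -1.0]]
contact_force: [0.5, 0.7, -0.2]
gripper_width: 59.7
grip_force: 0.0
```

Run:
```python
from h import *
s=env.get_state(); p=cams.read_camera("wrist"); cv2.imwrite("pics/w1.png",p["color"])
print(np.round(s["position"],1),np.round(s["tool_rot"],3),np.round(s["contact_force"],2))
for q,z in(("handle_top",128),("lock_top",104),("axis",82)):
    for b in cams.boxes_of(p,q)[:2]: print(q,np.round(b["box"],1),round(b["p"],2))
```

```text
[507.  187.4 231.4] [[-0.956  0.294  0.001]
 [ 0.294  0.956  0.   ]
 [-0.001  0.    -1.   ]] [ 0.52  0.68 -0.16]
handle_top [299.2 186.5  39.2 122.5] 0.84
lock_top [307.8 242.8  22.   28. ] 0.74
axis [211.9 172.2 217.6 173.1] 0.61
```

View pics/w1.png

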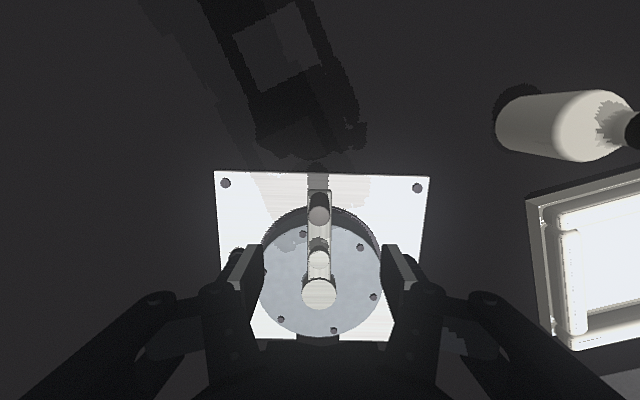

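The wrist view shows the handle top near (319,217), lock top near (318,262), and axis cap near (319,291), with the lever in line with the tool's x axis. The reagent and meter are well to the side.

Run:
```python
from h import *
s=env.get_state(); p=cams.read_camera("wrist")
g=cv2.cvtColor(p["color"],6)[165:315,270:370]; cv2.imwrite("pics/w1c.png",cv2.resize(g,None,fx=4,fy=4,interpolation=2))
T=np.array(s["tool_rot"])
P={n:atz(p,uv,z,s) for n,uv,z in(("ax",(319,291),82),("lock",(318.5,260),104),("h",(319,217),128))}
for k,v in P.items(): print(k,np.round(v,1),"rel tool",np.round(T.T@(v-s["position"]),1),np.linalg.norm((v-P["ax"])[:2]).round(1))
```

```text
ax [617.3 152.   82. ] rel tool [-118.4   -3.4  149.2] 0.0
lock [569.5 166.3 104. ] rel tool [-68.5  -3.6 127.2] 49.9
h [518.  182.8 128. ] rel tool [-14.4  -2.7 103.3] 103.9
```

View pics/w1c.png

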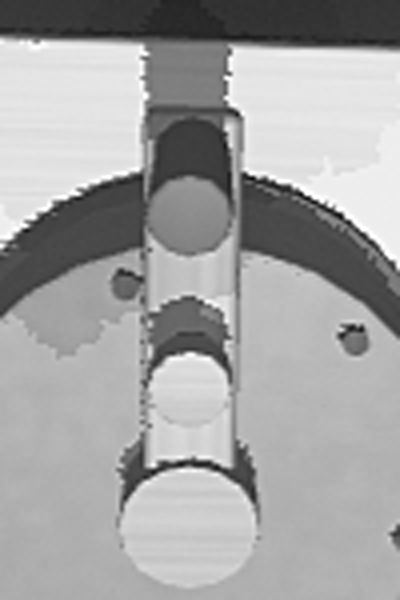

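The crop puts the handle top at full-image (317.5,219), the lock at (317.5,262) and the axis at (317.3,295.8).

Run:
```python
from h import *
s=env.get_state(); p=cams.read_camera("wrist")
T=np.array(s["tool_rot"])
P={n:atz(p,uv,z,s) for n,uv,z in(("ax",(317.3,295.8),82),("lock",(317.5,262),104),("h",(317.5,219),128))}
for k,v in P.items(): print(k,np.round(v,1),"rel tool",np.round(T.T@(v-s["position"]),1),np.linalg.norm((v-P["ax"])[:2]).round(1))
```

```text
ax [622.7 148.4  82. ] rel tool [-124.6   -5.3  149.3] 0.0
lock [571.4 164.8 104. ] rel tool [-70.7  -4.6 127.3] 53.8
h [519.5 181.1 128. ] rel tool [-16.3  -4.1 103.3] 108.3
```

Emit:
{"op": "apply_moves", "data": {"xyz": [[-0.052,-0.014,0],[0,0,0.16],[0,0,0.16],[0,0,0.1],[0,0,0.037],[0,0,0]], "yaw": [0,0,0,0,0,0], "fingers": [0.7,0.7,0.7,0.7,0.7,0.6], "newtons": 20}}

```text
t: 3.48
position: [520.1, 180.0, 93.9]
tool_rot: [[-0.957, 0.291, -0.0], [0.291, 0.957, -0.0], [0.0, -0.0, -1.0]]
contact_force: [0.4, 0.6, -0.3]
gripper_width: 51.3
grip_force: 0.0
```

Emit:
{"op": "apply_moves", "data": {"xyz": [[0,0,0],[0,0,0],[0,0,0],[0,0,0]], "yaw": [0,0,0,0], "fingers": [0.3,0.15,0.15,0.15], "newtons": 20}}

```text
t: 3.98
position: [520.7, 180.3, 95.6]
tool_rot: [[-0.957, 0.291, 0.003], [0.291, 0.957, 0.0], [-0.003, 0.001, -1.0]]
contact_force: [-0.2, 0.8, 6.7]
gripper_width: 19.1
grip_force: 21.1
```

Emit:
{"op": "apply_moves", "data": {"xyz": [[0,0,-0.005],[0,0,0]], "yaw": [0,0], "fingers": [0.15,0.15]}}

```text
t: 4.22
position: [520.6, 180.1, 95.7]
tool_rot: [[-0.957, 0.291, 0.002], [0.291, 0.957, 0.0], [-0.002, 0.001, -1.0]]
contact_force: [2.8, -0.7, -1.9]
gripper_width: 19.3
grip_force: 20.5
```

Emit:
{"op": "apply_moves", "data": {"xyz": [[-0.00024,0.0133,0],[-0.00024,0.0133,0],[0,0,0]], "yaw": [0.0116,0.0116,0], "fingers": [0.15,0.15,0.15]}}

```text
t: 4.6
position: [523.3, 187.7, 95.7]
tool_rot: [[-0.933, 0.36, 0.002], [0.36, 0.933, 0.0], [-0.002, 0.001, -1.0]]
contact_force: [3.9, -0.1, -2.5]
gripper_width: 19.1
grip_force: 20.5
```

Emit:
{"op": "apply_moves", "data": {"xyz": [[-0.0022,0.0133,0],[-0.001,0.0133,0],[0,0,0]], "yaw": [0.0116,0.0116,0], "fingers": [0.15,0.15,0.15]}}

```text
t: 4.97
position: [526.4, 194.7, 95.7]
tool_rot: [[-0.905, 0.426, 0.001], [0.426, 0.905, 0.0], [-0.0, 0.0, -1.0]]
contact_force: [2.3, -1.2, -1.9]
gripper_width: 19.3
grip_force: 20.6
```

Emit:
{"op": "apply_moves", "data": {"xyz": [[-0.0006,0.0133,0],[-0.0006,0.0133,0],[0,0,0]], "yaw": [0.0116,0.0116,0], "fingers": [0.15,0.15,0.15]}}

```text
t: 5.35
position: [530.0, 201.7, 95.7]
tool_rot: [[-0.871, 0.491, 0.0], [0.491, 0.871, 0.0], [-0.0, 0.0, -1.0]]
contact_force: [1.9, -0.3, -1.1]
gripper_width: 19.6
grip_force: 20.6
```

Emit:
{"op": "apply_moves", "data": {"xyz": [[-0.0003,0.0133,0],[-0.0003,0.0133,0],[0,0,0]], "yaw": [0.0116,0.0116,0], "fingers": [0.15,0.15,0.15]}}

```text
t: 5.72
position: [533.6, 207.5, 95.7]
tool_rot: [[-0.834, 0.552, -0.001], [0.552, 0.834, -0.002], [0.0, -0.002, -1.0]]
contact_force: [1.6, -3.8, 0.2]
gripper_width: 19.2
grip_force: 20.8
```

Emit:
{"op": "apply_moves", "data": {"xyz": [[-0.0003,0.0133,0],[0,0,0],[0,0,0]], "yaw": [0.0116,0,0], "fingers": [0.15,0.15,0.15]}}

```text
t: 6.1
position: [535.1, 210.0, 95.7]
tool_rot: [[-0.813, 0.582, -0.003], [0.582, 0.813, -0.003], [0.001, -0.004, -1.0]]
contact_force: [-0.6, -6.5, 2.0]
gripper_width: 18.9
grip_force: 21.0
```

```bash
cat >> h.py <<'E'
AX=np.array([622.7,148.4])
def rep():
    F=[];
    for _ in range(5):
        s=env.get_state(); F.append(s["contact_force"])
        cams.read_camera("top")
    s=env.get_state(); T=np.array(s["tool_rot"]); v=np.array(s["position"])[:2]-AX; r=np.hypot(*v); a=np.pi-np.arctan2(v[1],v[0])
    u=np.array([np.sin(a),np.cos(a),0])
    print("t",round(s["t"],2),"r",r.round(1),"arc mm@110",round(110*a,2),"tool yaw arc",round(110*np.arctan2(T[1,0],-T[0,0]),2),"Ftan",np.round(np.array(F)@u,2),"mean",np.mean(F,0)@u, "tool F",np.round(T.T@np.mean(F,0),1), "w",round(s["gripper_width"],1))
E
python3 -c "from h import *; rep()"
```

```text
t 6.35 r 107.1 arc mm@110 67.44 tool yaw arc 68.35 Ftan [-5.66 -5.69 -5.32 -4.74 -5.16] mean -5.314991570622918 tool F [-3.7 -5.3 -1.9] w 19.4
```

Emit:
{"op": "apply_moves", "data": {"xyz": [[-0.0004,-0.0167,0],[-0.0004,-0.0167,0],[-0.0004,-0.0167,0],[-0.0004,-0.0167,0],[-0.0004,-0.0167,0],[-0.0004,-0.0167,0],[-0.0004,-0.0167,0],[-0.0004,-0.0167,0]], "yaw": [-0.0145,-0.0145,-0.0145,-0.0145,-0.0145,-0.0145,-0.0145,-0.0145], "fingers": [0.15,0.15,0.15,0.15,0.15,0.15,0.15,0.15]}}

```text
t: 7.35
position: [519.2, 175.7, 95.7]
tool_rot: [[-0.967, 0.255, -0.0], [0.255, 0.967, 0.001], [0.0, 0.001, -1.0]]
contact_force: [1.2, -1.2, -1.8]
gripper_width: 19.3
grip_force: 20.6
```

```bash
python3 -c "from h import *; rep()"
```

```text
t 7.6 r 107.0 arc mm@110 28.38 tool yaw arc 28.6 Ftan [-0.86 -0.76 -0.3  -0.5  -0.18] mean -0.5216023963742158 tool F [-1.9 -0.5  0.9] w 19.3
```

Emit:
{"op": "apply_moves", "data": {"xyz": [[-0.00024,-0.0133,0],[-0.00024,-0.0133,0],[0,0,0]], "yaw": [-0.0116,-0.0116,0], "fingers": [0.15,0.15,0.15]}}

```text
t: 7.98
position: [517.4, 168.0, 95.7]
tool_rot: [[-0.983, 0.186, -0.001], [0.186, 0.983, 0.0], [0.001, -0.0, -1.0]]
contact_force: [0.4, -1.0, 0.1]
gripper_width: 19.1
grip_force: 20.7
```

```bash
python3 -c "from h import *; rep()"
```

```text
t 8.22 r 107.1 arc mm@110 20.28 tool yaw arc 20.54 Ftan [-0.91 -1.31 -0.74  0.02 -0.37] mean -0.6606432543806622 tool F [-0.5 -0.7  0.6] w 19.2
```

Emit:
{"op": "apply_moves", "data": {"xyz": [[-0.00024,-0.0133,0],[-0.00024,-0.0133,0],[0,0,0]], "yaw": [-0.0116,-0.0116,0], "fingers": [0.15,0.15,0.15]}}

```text
t: 8.6
position: [516.3, 160.0, 95.7]
tool_rot: [[-0.993, 0.114, -0.001], [0.114, 0.993, 0.0], [0.001, -0.0, -1.0]]
contact_force: [0.4, -1.1, 0.9]
gripper_width: 19.3
grip_force: 20.7
```

```bash
python3 -c "from h import *; rep()"
```

```text
t 8.85 r 107.1 arc mm@110 12.06 tool yaw arc 12.51 Ftan [-1.05 -1.03 -1.38 -0.67 -0.96] mean -1.0170242943997134 tool F [-0.2 -1.  -0.1] w 19.5
```

Emit:
{"op": "apply_moves", "data": {"xyz": [[-0.00024,-0.0133,0],[-0.00024,-0.0133,0],[0,0,0]], "yaw": [-0.0116,-0.0116,0], "fingers": [0.15,0.15,0.15]}}

```text
t: 9.22
position: [515.6, 152.1, 95.7]
tool_rot: [[-0.999, 0.041, -0.001], [0.041, 0.999, 0.0], [0.001, 0.0, -1.0]]
contact_force: [0.6, -0.9, 0.7]
gripper_width: 18.9
grip_force: 20.8
```

```bash
python3 -c "from h import *; rep()"
```

```text
t 9.47 r 107.1 arc mm@110 3.88 tool yaw arc 4.5 Ftan [-0.92  0.08 -0.19 -0.71 -1.15] mean -0.57754025552418 tool F [ 0.5 -0.6 -0.8] w 19.2
```

Emit:
{"op": "apply_moves", "data": {"xyz": [[-0.00024,-0.0133,0],[-0.00024,-0.0133,0],[0,0,0]], "yaw": [-0.0116,-0.0116,0], "fingers": [0.15,0.15,0.15]}}

```text
t: 9.85
position: [515.6, 145.0, 95.7]
tool_rot: [[-1.0, -0.03, -0.0], [-0.03, 1.0, 0.002], [0.0, 0.002, -1.0]]
contact_force: [0.0, 3.9, 0.4]
gripper_width: 19.3
grip_force: 20.8
```

```bash
python3 -c "from h import *; rep()"
```

```text
t 10.1 r 107.1 arc mm@110 687.62 tool yaw arc -3.42 Ftan [3.9  5.45 5.18 4.59 4.32] mean 4.688147227845633 tool F [ 0.4  4.7 -0.7] w 19.6
```

Emit:
{"op": "apply_moves", "data": {"xyz": [[-0.0004,0.0167,0],[-0.0004,0.0167,0],[-0.0004,0.0167,0],[-0.0004,0.0167,0],[-0.0004,0.0167,0],[-0.0004,0.0167,0],[-0.0004,0.0167,0],[0,0,0]], "yaw": [0.0145,0.0145,0.0145,0.0145,0.0145,0.0145,0.0145,0], "fingers": [0.15,0.15,0.15,0.15,0.15,0.15,0.15,0.15]}}

```text
t: 11.1
position: [520.1, 178.6, 95.7]
tool_rot: [[-0.96, 0.282, -0.001], [0.282, 0.96, -0.001], [0.0, -0.001, -1.0]]
contact_force: [-1.1, 1.0, 1.5]
gripper_width: 19.4
grip_force: 20.9
```

```bash
python3 -c "from h import *; rep()"
```

```text
t 11.35 r 107.0 arc mm@110 31.39 tool yaw arc 31.49 Ftan [ 0.61  0.79 -0.48  0.04  0.06] mean 0.20482564580110504 tool F [ 1.4  0.2 -1.1] w 19.2
```

Emit:
{"op": "apply_moves", "data": {"xyz": [[0,0,0],[0,0,0],[0,0,0],[0,0,-0.08],[0,0,-0.15],[0,0,-0.05],[0,0,0]], "yaw": [0,0,0,0,0,0,0], "fingers": [0.6,0.6,0.6,0.6,0.6,0.6,0.6]}}

```text
t: 12.22
position: [520.9, 178.8, 180.5]
tool_rot: [[-0.959, 0.283, 0.002], [0.283, 0.959, 0.0], [-0.002, 0.001, -1.0]]
contact_force: [-0.7, -0.5, -0.7]
gripper_width: 51.4
grip_force: 0.0
```

Run:
```python
from h import *
s=env.get_state(); p=cams.read_camera("wrist"); print(np.round(s["position"],1),np.round(s["contact_force"],1))
cv2.imwrite("pics/w2.png",cv2.resize(p["color"][140:340,220:420],None,fx=3,fy=3,interpolation=2))
T=np.array(s["tool_rot"])
for q,z in(("handle_top",128),("lock_top",104),("axis",82)):
    for b in cams.boxes_of(p,q)[:2]: print(q,np.round(b["box"],1),round(b["p"],2))
```

```text
[520.9 178.8 180.5] [-0.7 -0.5 -0.7]
handle_top [299.2 183.   42.8 145.6] 0.68
lock_top [309.  251.7  24.2  28.8] 0.73
axis [199.5 164.2 253.2 182.7] 0.86
```

View pics/w2.png

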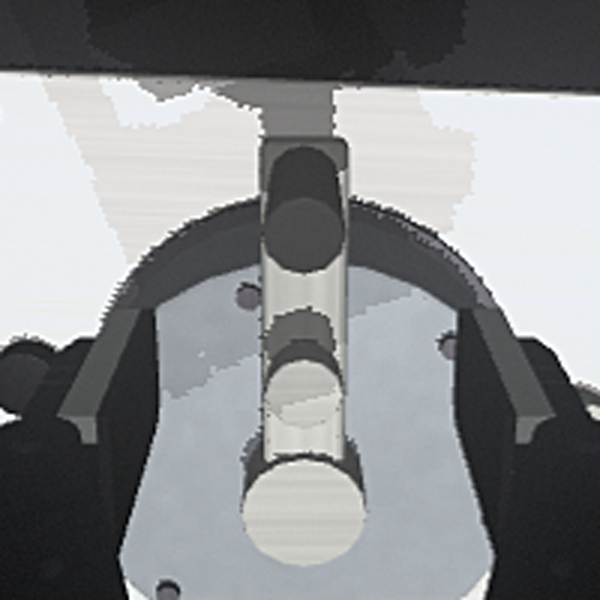

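The lever is still in line with the tool: handle top at (321,219), lock head at (321.5,271), axis cap at (321,311). The fingers are clear on both sides.

Emit:
{"op": "apply_moves", "data": {"xyz": [[-0.1,0,0],[-0.082,0,0],[0,0,0],[0,0,0.12],[0,0,0.08],[0,0,0.03],[0,0,0],[0,0,0]], "yaw": [0,0,0,0,0,0,0,0], "fingers": [0,0,0,0,0,0,0,0]}}

```text
t: 13.42
position: [573.2, 163.5, 111.6]
tool_rot: [[-0.959, 0.283, 0.002], [0.283, 0.959, 0.0], [-0.001, 0.001, -1.0]]
contact_force: [-0.2, 0.5, -0.6]
gripper_width: 0.4
grip_force: 0.0
```

Run:
```python
from h import *
s=env.get_state(); p=cams.read_camera("wrist"); print(np.round(s["position"],1),np.round(s["contact_force"],1),s["gripper_width"])
cv2.imwrite("pics/w3.png",cv2.resize(p["color"][140:380,200:440],None,fx=2.5,fy=2.5,interpolation=2))
```

```text
[573.2 163.5 111.6] [-0.2  0.5 -0.6] 0.4364858882438665
```

View pics/w3.png

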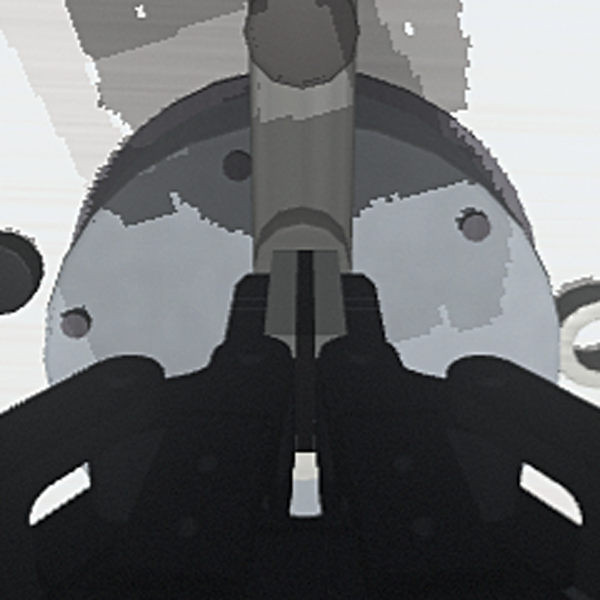

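The shut fingertips sit centred over the lock head, whose front rim shows at about crop (303,215). The handle is clear.

Emit:
{"op": "apply_moves", "data": {"xyz": [[0,0,0.02],[0,0,0.013],[0,0,0.013],[0,0,0]], "yaw": [0,0,0,0], "fingers": [0,0,0,0]}}

```text
t: 13.98
position: [573.1, 163.3, 96.8]
tool_rot: [[-0.959, 0.283, 0.001], [0.283, 0.959, 0.0], [-0.001, 0.0, -1.0]]
contact_force: [0.0, 0.2, 0.5]
gripper_width: 0.1
grip_force: 0.6
```

Emit:
{"op": "apply_moves", "data": {"xyz": [[0,0,0.01],[0,0,0.007],[0,0,0]], "yaw": [0,0,0], "fingers": [0,0,0]}}

```text
t: 14.35
position: [573.1, 163.3, 92.0]
tool_rot: [[-0.959, 0.283, 0.001], [0.283, 0.959, 0.0], [-0.001, 0.0, -1.0]]
contact_force: [0.7, 0.8, 4.4]
gripper_width: 0.1
grip_force: 2.2
```

Run:
```python
from h import *
s=env.get_state(); p=cams.read_camera("wrist"); print(np.round(s["position"],1),np.round(s["contact_force"],1),s["gripper_width"])
cv2.imwrite("pics/w4.png",cv2.resize(p["color"][140:380,200:440],None,fx=2.5,fy=2.5,interpolation=2))
```

```text
[573.1 163.3  92. ] [0.7 0.8 4.4] 0.11934537958119854
```

View pics/w4.png

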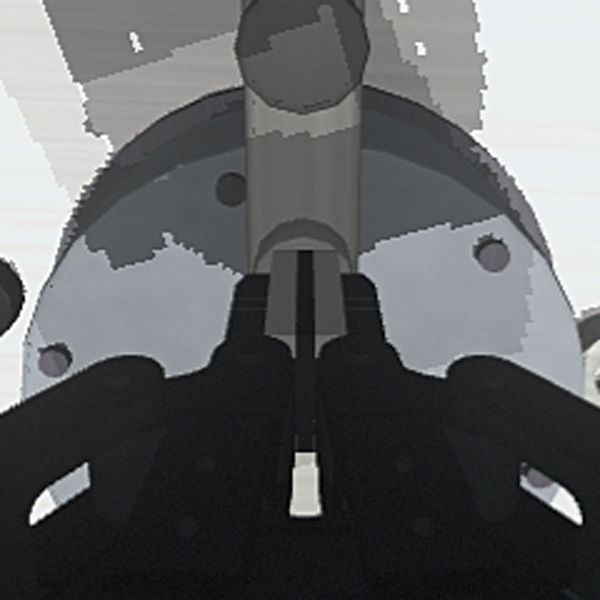

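The tips are on the lock head and the force has reached the pin's friction. I'll keep pressing until it is solid.

Emit:
{"op": "apply_moves", "data": {"xyz": [[0,0,0.007],[0,0,0],[0,0,0]], "yaw": [0,0,0], "fingers": [0,0,0]}}

```text
t: 14.78
position: [573.2, 163.4, 91.8]
tool_rot: [[-0.959, 0.283, 0.002], [0.283, 0.959, 0.0], [-0.002, 0.001, -1.0]]
contact_force: [-2.1, 0.0, 15.4]
gripper_width: 0.3
grip_force: 7.7
```

Emit:
{"op": "apply_moves", "data": {"xyz": [[0,0,0.007],[0,0,0],[0,0,0]], "yaw": [0,0,0], "fingers": [0,0,0]}}

```text
t: 15.15
position: [573.5, 163.7, 91.7]
tool_rot: [[-0.959, 0.283, 0.003], [0.283, 0.959, 0.001], [-0.003, 0.001, -1.0]]
contact_force: [-5.3, -0.6, 26.2]
gripper_width: -0.2
grip_force: 13.1
```

Solid at z 91.8, which is the home height (92). Retreating.

Emit:
{"op": "apply_moves", "data": {"xyz": [[0,0,-0.05],[0,0,-0.15],[0,0,-0.15],[0.15,0,-0.05],[0.15,0,0],[0,0,0]], "yaw": [0,0,0,0,0,0], "fingers": [0,0,0,0,0,0]}}

```text
t: 15.9
position: [481.5, 189.2, 206.9]
tool_rot: [[-0.96, 0.281, -0.006], [0.281, 0.96, -0.001], [0.006, -0.002, -1.0]]
contact_force: [0.6, 0.8, 0.5]
gripper_width: -0.2
grip_force: 0.0
```

Run:
```python
from h import *
s=env.get_state(); p=cams.read_camera("wrist"); print(np.round(s["position"],1),np.round(s["contact_force"],1))
cv2.imwrite("pics/w5.png",cv2.resize(p["color"][140:400,180:460],None,fx=2.3,fy=2.3,interpolation=2))
```

```text
[481.5 189.2 206.9] [0.6 0.8 0.5]
```

View pics/w5.png

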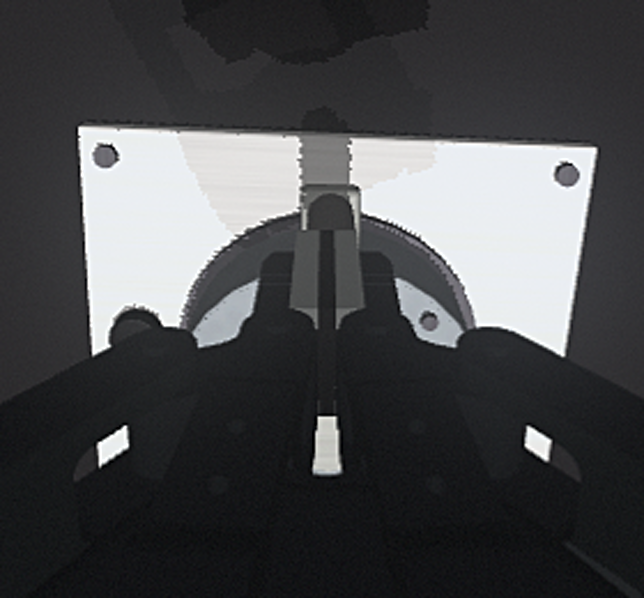

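The gripper is clear. The lever (about (330,210)) is still in line, the pin is hidden behind the fingers, and its depth was confirmed at z 91.8.

```bash
python3 -c "
from h import *
print(env.hand_in())"
```

```text
the job is handed in; nothing more can be done
None
```

I felt take-up on the left and then the right (about 5 N each, about 62 mm of free play), set the lever in the middle, let go, pressed the lock pin solid at its home height (stopped at 91.8 mm), and handed the job in at about 16 s.

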